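# Swing the dust extractor's vent flap shut with the hook pole

### The arm

A 6-joint arm with a two-finger parallel gripper is mounted at the origin on a cart in front of the work surface, level with it; the furniture and walls round the work are solid. World frame = base frame: x ahead of the robot, y to its left, z up, the work surface at z = 0. Lengths are in m, angles in rad, forces in N, time in s.
With the tool pointing down it reaches from about 0.325 to 0.875 m from the base axis. Payload 4.4 kg.
Tool frame: the origin (TCP) lies between the finger pads; the fingertips stand 19 mm ahead of it and the grasp point (between the pads) is the TCP; z points along the fingers, y is the direction in which the jaws open and shut (so a half turn about z gives the same grasp; the last joint's range is limited). The gripper opens to 85 mm and grips with 20 to 120 N. Pads are 22 mm wide; open, the fingers measure 114 mm over their backs; the gripper's body (76 mm by 85 mm) begins 54 mm behind the grasp point. The pads swing forward as they close: fully open they stand 13 mm farther back than shut.
Start: joints at [1.06, 0.207, 1.542, -0, 1.393, -0.15], TCP at [0.203, 0.538, 0.25] pointing down, gripper open.
Joint ranges: [-2.73, 2.73], [-0.86, 2.22], [0.23, 2.46], [-1.11, 4.25], [0.08, 2.63], [-2.82, 2.82]. Speed limits (rad/s): [2.79, 2.79, 3.14, 3.14, 3.14, 3.14].

### API

Orientations are given as a rotation vector (axis times angle).
In Python, from rig import bot, eyes, order gives the robot as it stands.
- The arm moves only by the tool servo_tool, never from a script. Its argument "moves" is a list of rows, each an object of numbers: "wx", "wy", "wz": the turn, a rotation vector about the tool's x, y, z in rad; "dx", "dy", "dz": the shift along the tool's x, y, z in cm; "gripper": the opening, from 0 (shut) to 1 (fully open). In form: [{"wx": .., "wy": .., "wz": .., "dx": .., "dy": .., "dz": .., "gripper": ..}, ...]. A call has 1 to 12 rows; each row is the pose to reach, as a shift and turn from the pose commanded when the call began, along the tool's axes at that moment; what a row does not reach only later rows make up. A row lasts 1/12 s, in which the tool goes at most 41.7 mm and 7.16 degrees, less where a joint would pass 70% of its speed; a pose out of reach is approached as far as the arm can. A call with a gripper value outside its range is refused whole. The fingers move at their own pace and stop on an object; "squeeze" is the grip in N (left out, the last holds). Time passes only in rows, so rows that repeat a pose let the fingers close. It gives the time, the measured TCP pose, the force and the opening at its end, in the units of the state.
- bot.read_state(): the state, without advancing time (a new reading comes with each control period).
- eyes.snapshot(name): name is "side" or "top"; returns (picture, depth): 480x640x3 uint8, blue, green, red; 480x640 float32, m along the optical axis (not along the pixel's ray), 0 where there is no reading.
- eyes.camera_info(name): a dict with "K" (3x3 intrinsics, pixels), "D" ([k1, k2, p1, p2, k3] as OpenCV has them; the pictures are not rectified), "R" (3x3) and "t" (3): a world point X has camera coordinates R X + t. Camera axes: x right, y down, z forward; pixel columns grow to the right and rows downward; lengths in m; the calibration is good to about 2 mm. A picture is of the moment at which its call begins. camera_info takes no time and is no camera call.
- order.finish_job(): hands the job in, once; it reports no verdict.
The state is a dict: "clock": time; "qpos": joint angles; "dq": joint speeds; "tau": joint torques, N m; "eef_pos": TCP position; "ee_rot": TCP orientation; "ft_force": force on the tool from outside, world axes, zero at the start; "wrist_torque": the same for the moment, N m; "width": opening from 0.0 (shut) to 1.0 (fully open).
Only numpy, scipy, OpenCV 4.12 (cv2) and the standard library are available. Lean on these libraries where they do the work, as an engineer would, in place of code of your own. Each camera call takes 0.05 s, during which the arm holds its last target.

### The job

Close up the bench dust extractor: pick up the hook pole, put its bent end through the ring eye on the open vent flap, and draw the flap gently up until it is fully shut in its catch. Touch the extractor only with the pole, not with the gripper or arm, and do not force or slam the flap. Then unhook the pole, lay it down on the table as it lay before, same way up, clear of the extractor, and leave the other things on the table undisturbed.

Things in the scene. Friction and masses are not known exactly. Their poses are not given: they have to be found in the camera images.
- extractor: grey bench dust extractor, fixed; 180 mm deep (its x) x 200 mm wide (its y), box top 90 mm high, 62 mm wall along its back (+x), 34 mm cheeks on both sides, catch bracket at the +y front corner 162 mm high. Origin: centre of underside. Its front, where the flap shuts, faces its -x, roughly to the robot's left (yaw -75 to -104 deg). Touch it with the pole only.
- flap (a joint): vent flap 160 wide, 120 tall, 8 mm thick, hinged at its bottom edge on the front. rad: 0 = upright, shut on a hard stop; positive = tipped back (to the extractor's +x); starts 0.6 to 0.95. Stiff hinge: stays where left, 1 to 2 N at the ring moves it; from 0.2 rad on a sprung ball catch resists (3 to 5 N more at the ring), below 0.07 it is caught.
- hinge_line (a point): middle of the flap's hinge axis (which runs along the extractor's y), 95 mm above the table; axes as the extractor's
- ring_line (a point): point that turns with the flap, 149 mm from the hinge axis, 25 mm above the flap's top edge, mid-width; z up the flap, x out of its back, y along the hinge. The ring eye's centre is on the line through it along y, up to 35 mm to either side: clamped elsewhere each time, not in any reading. Ring: hole looks along y, 26 mm inside, 7 mm bar; 22 mm wide clamp; 9 N along y shifts it.
- pole: hook pole lying flat: flat-sided wooden handle 120 long (its x) x 24 wide (y) x 32 mm tall, then an 8 mm steel rod along +x at mid-height (16 mm above the underside) to x = 170 mm, there bent square to the left (+y) for 45 mm. About 0.15 kg. Origin: centre of the handle's underside. Slid through the ring along +y, the straight rod comes up against the ring.
- hook_pin (a point): point on the axis of the bent end, 25 mm from the bend (pole frame 170, 25, 16 mm); axes as the pole's
- jar: bystander: jar with a pale green filling and a metal screw lid, 56 mm wide, 86 mm tall; origin under its centre
- clay: bystander: grey-brown lump of clay, 65 x 79 x 50 mm; origin under its centre
- tape: bystander: roll of masking tape lying flat, 96 mm wide, 25 mm tall; origin under its centre

How it is judged:
By the outcome, as a careful person would: the job done as asked, in the order asked, and still so for the second after the job is handed in, with the robot touching nothing.
It also fails if it takes over 58 s, if anything falls off the work surface, if the arm or the gripper's body presses on something with over 40 N, if the wrist force passes 120 N, or if a joint passes its speed limit or range.

## Working session

There is one attempt and no reset: what is moved stays moved. The work goes in short steps, Python scripts to look and compute and a tool call to move; the robot and the scene stay as the last step left them, time stands still between calls to the robot, and variables do not carry over. Pictures are saved under pics/ and viewed, and the job is handed in when it is done.

Besides the shell and the picture viewer there is one more tool, called after "Call:" as name([rows], argument=value, ...), one row to a line, values as JSON. servo_tool: Moves the arm, as the interface text tells. Its arguments: {"type":"object","properties":{"moves":{"type":"array","items":{"type":"object","properties":{"wx":{"type":"number"},"wy":{"type":"number"},"wz":{"type":"number"},"dx":{"type":"number"},"dy":{"type":"number"},"dz":{"type":"number"},"gripper":{"type":"number"}}}},"squeeze":{"type":"number"}},"required":["moves"]}

```bash
ls; mkdir -p pics; python3 - <<'E'
from rig import bot, eyes, order
import cv2,numpy as np
print(bot.read_state())
for n in ("side","top"):
    p,d=eyes.snapshot(n); cv2.imwrite(f"pics/{n}0.png",p); np.save(f"{n}0.npy",d)
    print(n,eyes.camera_info(n))
E
```

```text
pics
{'clock': 0.0, 'qpos': array([ 1.05951548e+00,  2.07454484e-01,  1.54299919e+00, -5.49527324e-05,
        1.39353276e+00, -1.50506635e-01]), 'dq': array([ 7.21559174e-04, -1.00646578e-04, -8.63530985e-06,  1.27323001e-03,
       -7.63715322e-04,  3.64572416e-05]), 'tau': array([ 1.42565357e-03, -3.83033466e+01, -2.91598356e+01,  1.41731748e-04,
        1.05000869e-02,  3.47779469e-06]), 'eef_pos': array([0.20263407, 0.53731393, 0.24908471]), 'ee_rot': array([-0.56348864, -3.08990413,  0.00358293]), 'ft_force': array([ 0.19689616, -0.53344826,  0.90117655]), 'wrist_torque': array([-0.04322036, -0.03743834,  0.010723  ]), 'width': 0.9977321161395641}
side {'K': array([[542.11321433,   0.        , 328.13653866],
       [  0.        , 542.11321433, 235.72524917],
       [  0.        ,   0.        ,   1.        ]]), 'D': array([-0.12480573,  0.        ,  0.        ,  0.        ,  0.        ]), 'R': array([[ 9.72234567e-01, -2.34007651e-01, -6.04742926e-04],
       [-1.44328223e-01, -5.97604091e-01, -7.88694310e-01],
       [ 1.84199106e-01,  7.66883152e-01, -6.14785263e-01]]), 't': array([-0.3861221 ,  0.37701122,  0.68640884])}
top {'K': array([[612.89426058,   0.        , 326.02065178],
       [  0.        , 612.89426058, 248.62634649],
       [  0.        ,   0.        ,   1.        ]]), 'D': array([-0.21814693,  0.        ,  0.        ,  0.        ,  0.        ]), 'R': array([[-0.0149534 , -0.99978509,  0.01435855],
       [-0.99430463,  0.01335289, -0.10573554],
       [ 0.10552108, -0.01585788, -0.99429062]]), 't': array([0.30893988, 0.49776163, 1.15865488])}
```

View pics/side0.png

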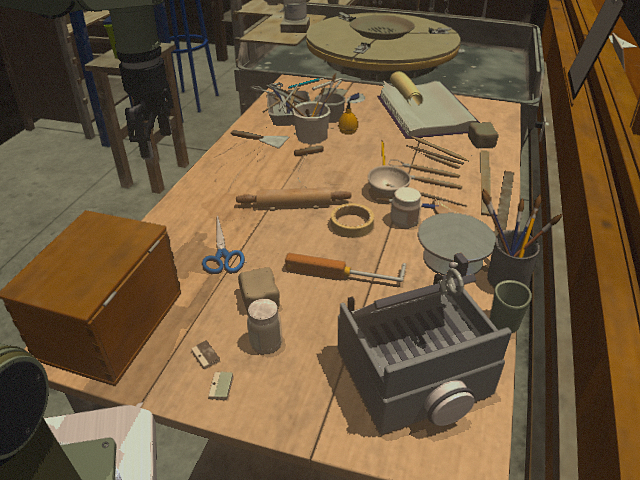

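View pics/top0.png

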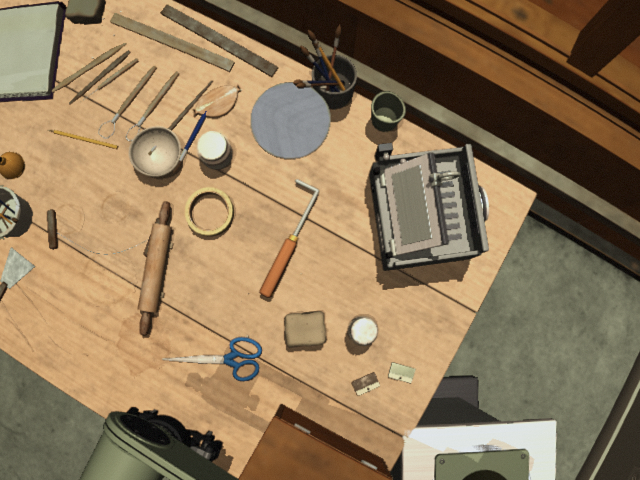

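The top view shows the pole with its handle near (280,265) and bend near (317,190). The extractor is near (430,205) with its ring near (445,178), and its front and bracket are on the left at (385,152).

```bash
cat > h.py <<'E'
import numpy as np,cv2
from rig import bot,eyes,order
def cloud(n,d):
    c=eyes.camera_info(n);K,D,R,t=c["K"],c["D"],c["R"],c["t"]
    v,u=np.mgrid[0:480,0:640]
    uv=np.stack([u,v],-1).reshape(-1,1,2).astype(np.float64)
    r=cv2.undistortPoints(uv,K,np.array(D)).reshape(480,640,2)
    P=np.dstack([r,np.ones((480,640))])*d[...,None]
    W=(P-t)@R   # R^T (P-t)
    W[d<=0]=np.nan
    return W
def proj(n,X):
    c=eyes.camera_info(n)
    return cv2.projectPoints(np.atleast_2d(X).astype(float),cv2.Rodrigues(c["R"])[0],c["t"],c["K"],np.array(c["D"]))[0].reshape(-1,2)
E
python3 - <<'E'
from h import *
top=cloud("top",np.load("top0.npy")); side=cloud("side",np.load("side0.npy"))
img=cv2.imread("pics/top0.png"); 
np.set_printoptions(precision=4,suppress=True)
for (u,v) in [(280,265),(268,290),(290,245),(305,215),(316,191),(300,183),(385,152),(445,178),(435,170),(410,200),(480,200),(380,230),(440,262),(364,331),(305,330),(210,190)]:
    print((u,v),top[v,u])
for n in("top","side"):
    im=cv2.imread(f"pics/{n}0.png")
    c=im[140:280,360:500] if n=="top" else im[240:440,330:520]
    cv2.imwrite(f"pics/crop_{n}.png",cv2.resize(c,None,fx=4 if n=="top" else 3,fy=4 if n=="top" else 3,interpolation=cv2.INTER_CUBIC))
# table height
for W in(top,side):
    m=(W[...,2]>-.02)&(W[...,2]<.02); print(np.nanmedian(W[...,2][m]))
E
```

```text
(280, 265) [0.4709 0.3904 0.0329]
(268, 290) [0.4234 0.4137 0.0328]
(290, 245) [0.5095 0.3711 0.0295]
(305, 215) [0.5688 0.3417 0.0209]
(316, 191) [0.6169 0.3197 0.0173]
(300, 183) [0.6334 0.351  0.0173]
(385, 152) [0.6587 0.1972 0.1518]
(445, 178) [0.6006 0.1022 0.1995]
(435, 170) [0.6161 0.1173 0.1924]
(410, 200) [0.5738 0.1543 0.1425]
(480, 200) [0.5721 0.029  0.1479]
(380, 230) [0.5314 0.2008 0.0657]
(440, 262) [0.4715 0.084  0.0416]
(364, 331) [0.3444 0.2361 0.084 ]
(305, 330) [0.3469 0.3439 0.0439]
(210, 190) [0.6212 0.5282 0.0229]
-7.909523515610695e-05
0.000812603841103793
```

View pics/crop_top.png

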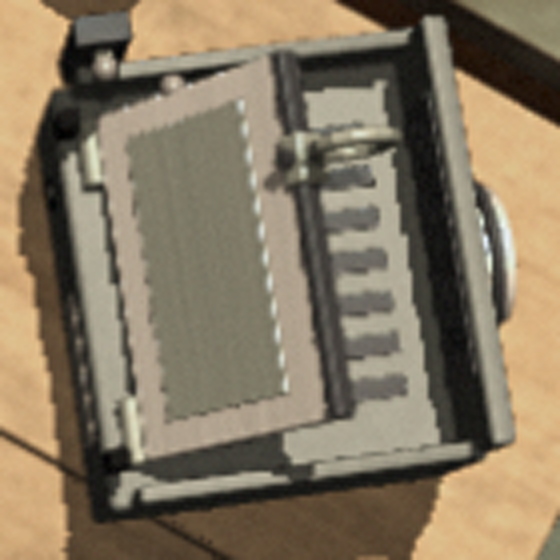

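View pics/crop_side.png

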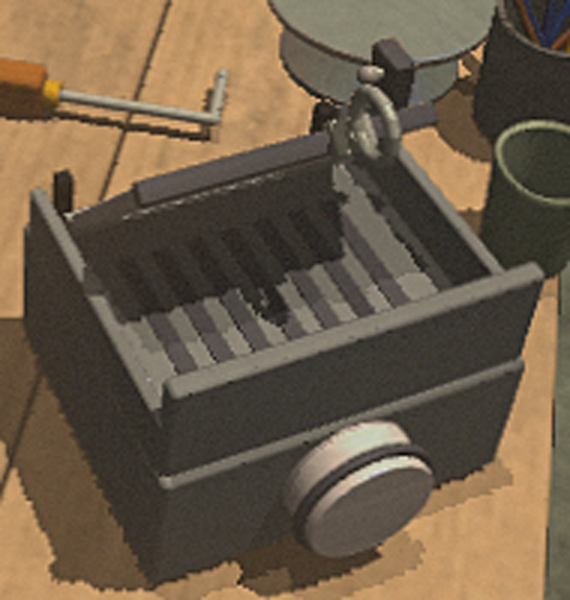

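```bash
python3 - <<'E'
from h import *
np.set_printoptions(precision=4,suppress=True)
for n in ("top","side"):
    W=cloud(n,np.load(n+"0.npy")).reshape(-1,3); W=W[np.isfinite(W).all(1)]
    E=W[(W[:,0]>.42)&(W[:,0]<.72)&(W[:,1]>-.02)&(W[:,1]<.24)&(W[:,2]>.02)]
    w=E[(abs(E[:,2]-.150)<.006)&(E[:,1]<.07)]
    r=cv2.minAreaRect(w[:,:2].astype(np.float32)*1000);print(n,"wall",len(w),np.median(w[:,2]),r)
    if n=="top":
        f=E[(E[:,0]>.50)&(E[:,0]<.64)&(E[:,1]>.11)&(E[:,1]<.185)&(E[:,2]>.115)&(E[:,2]<.19)]
        for k in range(5):
            c=f.mean(0);nn=np.linalg.svd(f-c)[2][2];res=(f-c)@nn;f=f[abs(res)<max(.002,2*res.std())]
        nn*=np.sign(nn[2]);print("flap",len(f),res.std(),c,nn,"ang",np.arctan2(np.hypot(*nn[:2]),nn[2]), "yaw",np.degrees(np.arctan2(nn[1],nn[0])))
    m=E[(E[:,2]>.157)&(E[:,1]>.17)];print("bracket",len(m),m.min(0),m.max(0))
    if len(m)>5: print(cv2.minAreaRect(m[:,:2].astype(np.float32)*1000))
    g=E[(E[:,2]>.186)&(E[:,1]<.17)];print("ring",len(g),g.min(0),g.max(0),g.mean(0))
    k=E[(abs(E[:,2]-.124)<.005)&(E[:,0]<.52)];print('cheek',len(k),cv2.minAreaRect(k[:,:2].astype(np.float32)*1000))
E
```

```text
top wall 859 0.15025466759226416 ((577.373046875, 35.99327087402344), (194.566162109375, 16.356124877929688), 6.674574375152588)
flap 2860 0.0012981547439211611 [0.568  0.1484 0.1541] [-0.0867  0.7583  0.6461] ang 0.8683372987572586 yaw 96.52415154553769
bracket 125 [0.6462 0.1852 0.1571] [0.6733 0.2104 0.167 ]
((659.5680541992188, 197.48703002929688), (26.371612548828125, 25.773147583007812), 3.086611032485962)
ring 871 [0.4893 0.082  0.186 ] [0.649  0.1325 0.232 ] [0.576  0.113  0.1968]
cheek 534 ((497.5563049316406, 110.54847717285156), (58.132625579833984, 172.2942352294922), 6.7800493240356445)
side wall 1240 0.15025809669441154 ((576.3289794921875, 36.1924934387207), (195.98516845703125, 15.19338321685791), 6.8274455070495605)
bracket 116 [0.6466 0.1842 0.157 ] [0.6721 0.2115 0.164 ]
((658.937744140625, 197.5037384033203), (24.58554458618164, 26.567766189575195), 5.329197883605957)
ring 1142 [0.4877 0.0804 0.186 ] [0.6468 0.1289 0.2316] [0.5711 0.109  0.1971]
cheek 690 ((494.7583312988281, 108.22520446777344), (55.95028305053711, 176.80801391601562), 5.696131229400635)
```

```bash
python3 - <<'E'
from h import *
np.set_printoptions(precision=4,suppress=True)
yaw=np.radians(-83.4);ux=np.array([np.cos(yaw),np.sin(yaw),0]);uy=np.array([-ux[1],ux[0],0]);z=np.array([0,0,1.])
th=.7025;n=-ux*np.cos(th)+z*np.sin(th);up=ux*np.sin(th)+z*np.cos(th)
c=np.array([.568,.1484,.1541]);m=c-.004*n;h=m-up*(m[2]-.095)/np.cos(th)
O=np.array([.5674,.1185,0]);print("hinge rel O",(h-O)@ux,(h-O)@uy)
hx=(h-O)@ux
H=O+ux*hx+z*.095;print("H",H)
ro=H+.149*up;print("ringline",ro)
for nme in ("top","side"):
    W=cloud(nme,np.load(nme+"0.npy")).reshape(-1,3);W=W[np.isfinite(W).all(1)]
    L=np.stack([(W-ro)@(-n),(W-ro)@uy,(W-ro)@up],1)
    g=L[(abs(L[:,0])<.03)&(abs(L[:,1])<.06)&(L[:,2]>-.012)&(L[:,2]<.03)]
    print(nme,len(g),np.percentile(g,[2,50,98],axis=0),g.mean(0))
    rr=np.hypot(g[:,0],g[:,2]);print(np.percentile(rr,[2,50,98]))
    from scipy.optimize import least_squares
    s=least_squares(lambda p:np.sqrt((np.hypot(g[:,0]-p[0],g[:,2]-p[2])-.0165)**2+(g[:,1]-p[1])**2)-.0035,[0,np.median(g[:,1]),0],loss='soft_l1',f_scale=.002);print(s.x,np.abs(s.fun).mean())
# flap extents
    F=L[(abs(L[:,0])<.008)&(L[:,2]<-.03)&(L[:,2]>-.14)&(abs(L[:,1])<.12)];print("flap y",np.percentile(F[:,1],[1,99]), "z",np.percentile(F[:,2],[1,99]))
E
```

```text
hinge rel O -0.07442434212167741 0.004032644459096932
H [0.5588 0.1924 0.095 ]
ringline [0.5699 0.0968 0.2087]
top 156 [[-0.021   0.0286 -0.0102]
 [-0.0087  0.0314  0.0071]
 [ 0.0143  0.0356  0.0214]] [-0.0053  0.0315  0.0066]
[0.0094 0.0192 0.023 ]
[-0.001   0.0322  0.0024] 0.0008690406610488475
flap y [-0.0942  0.0927] z [-0.137  -0.0315]
side 252 [[-0.0196  0.0274 -0.0115]
 [-0.0031  0.0298  0.0083]
 [ 0.0163  0.0339  0.0211]] [-0.0021  0.0301  0.0058]
[0.0105 0.018  0.0224]
[-0.0016  0.0318  0.0014] 0.000659578278566314
flap y [-0.1002  0.093 ] z [-0.1378 -0.0346]
```

```bash
python3 - <<'E'
from h import *
np.set_printoptions(precision=4,suppress=True)
from scipy.optimize import least_squares
for n in ("top","side"):
    W=cloud(n,np.load(n+"0.npy")).reshape(-1,3);W=W[np.isfinite(W).all(1)]
    E=W[(W[:,0]>.38)&(W[:,0]<.68)&(W[:,1]>.28)&(W[:,1]<.45)]
    a=E[(E[:,2]>.026)&(E[:,2]<.038)&(E[:,0]>.39)]
    r=cv2.minAreaRect(a[:,:2].astype(np.float32)*1000);print(n,len(a),r,np.median(a[:,2]))
    b=E[(E[:,2]>.013)&(E[:,2]<.024)&(E[:,0]>.535)]
    # fit L shape: pole pose (x,y,yaw) to rod segs (top points z~20)
    def f(p):
        c,s=np.cos(p[2]),np.sin(p[2]);q=(b[:,:2]-p[:2])@np.array([[c,-s],[s,c]])
        d1=np.hypot(q[:,0]-np.clip(q[:,0],60,170/1000) if 0 else q[:,0]-np.clip(q[:,0],.06,.17),q[:,1])
        d2=np.hypot(q[:,0]-.17,q[:,1]-np.clip(q[:,1],0,.045))
        return np.minimum(d1,d2)
    s=least_squares(f,[.47,.39,np.radians(-26)],loss='soft_l1',f_scale=.003);print(s.x,np.degrees(s.x[2]),f(s.x).mean(),len(b))
    j=E[E[:,0]<.36]
E
```

```text
top 753 ((469.8799743652344, 393.4096984863281), (24.086334228515625, 126.9139404296875), 62.07810592651367) 0.03127636293272647
[ 0.4667  0.3944 -0.4725] -27.07456645242889 0.0020781389530204527 282
side 582 ((470.44488525390625, 393.23614501953125), (27.82630729675293, 128.26499938964844), 62.313987731933594) 0.03204843086479786
[ 0.4648  0.3971 -0.4834] -27.698008312959328 0.0018654150674444387 267
```

```bash
cat >> h.py <<'E'
from scipy.spatial.transform import Rotation as Ro
np.set_printoptions(precision=4,suppress=True)
def plan(pos,yawdeg,s=None):
    s=s or bot.read_state()
    R0=Ro.from_rotvec(s["ee_rot"]);a=np.radians(yawdeg)
    x=np.array([np.cos(a),np.sin(a),0]);z=np.array([0,0,-1.]);y=np.cross(z,x)
    R1=Ro.from_matrix(np.stack([x,y,z],1))
    d=R0.inv().apply(np.array(pos)-s["eef_pos"])*100;w=(R0.inv()*R1).as_rotvec()
    print("d cm",d.round(2),"w",w.round(4))
def st():
    s=bot.read_state();R=Ro.from_rotvec(s["ee_rot"]).as_matrix()
    print("t",round(s["clock"],2),"pos",s["eef_pos"],"xyaw",np.degrees(np.arctan2(R[1,0],R[0,0])).round(2),"tz",R[:,2],"F",s["ft_force"].round(2),"T",s["wrist_torque"].round(2),"w",round(s["width"],3),"q",s["qpos"].round(2))
E
python3 - <<'E'
from h import *
st();plan([.467,.3948,.12],152.5)
plan([.467,.3948,.022],152.5)
E
```

```text
t 0.1 pos [0.2027 0.5374 0.2492] xyaw 159.33 tz [-0.001  -0.0018 -1.    ] F [-0.83  0.54 -0.14] T [0.06 0.02 0.  ] w 1.002 q [ 1.06  0.21  1.54 -0.    1.39 -0.15]
d cm [-29.77  -3.98  12.92] w [-0.0021 -0.0002  0.1192]
d cm [-29.77  -3.96  22.72] w [-0.0021 -0.0002  0.1192]
```

Call:
servo_tool([
  {"dx": -1.5, "dy": -0.2, "dz": 0.6, "wz": 0.01, "gripper": 1},
  {"dx": -4.5, "dy": -0.6, "dz": 1.9, "wz": 0.02},
  {"dx": -8, "dy": -1.1, "dz": 3.4, "wz": 0.03},
  {"dx": -11.7, "dy": -1.6, "dz": 5, "wz": 0.05},
  {"dx": -15.4, "dy": -2.1, "dz": 6.6, "wz": 0.06},
  {"dx": -19, "dy": -2.6, "dz": 8.2, "wz": 0.08},
  {"dx": -22.7, "dy": -3.1, "dz": 9.8, "wz": 0.09},
  {"dx": -26, "dy": -3.5, "dz": 11.3, "wz": 0.105},
  {"dx": -28.6, "dy": -3.8, "dz": 12.4, "wz": 0.115},
  {"dx": -29.8, "dy": -4, "dz": 12.9, "wz": 0.119},
  {"dx": -29.8, "dy": -4, "dz": 12.9, "wz": 0.119},
  {"dx": -29.8, "dy": -4, "dz": 12.9, "wz": 0.119},
])

```text
schema error: expected keys wx, wy, wz, dx, dy, dz, gripper
```

```bash
python3 - <<'E'
from h import *
st();plan([.467,.3948,.022],152.5)
E
```

```text
t 0.1 pos [0.2027 0.5374 0.2492] xyaw 159.33 tz [-0.001  -0.0018 -1.    ] F [-0.83  0.54 -0.14] T [0.06 0.02 0.  ] w 1.002 q [ 1.06  0.21  1.54 -0.    1.39 -0.15]
d cm [-29.77  -3.96  22.72] w [-0.0021 -0.0002  0.1192]
```

All seven keys are needed in every row.

Call:
servo_tool([
  {"wx": 0, "wy": 0, "wz": 0.01, "dx": -1.5, "dy": -0.2, "dz": 0.6, "gripper": 1},
  {"wx": 0, "wy": 0, "wz": 0.02, "dx": -4.5, "dy": -0.6, "dz": 1.9, "gripper": 1},
  {"wx": 0, "wy": 0, "wz": 0.03, "dx": -8, "dy": -1.1, "dz": 3.4, "gripper": 1},
  {"wx": 0, "wy": 0, "wz": 0.05, "dx": -11.7, "dy": -1.6, "dz": 5, "gripper": 1},
  {"wx": 0, "wy": 0, "wz": 0.06, "dx": -15.4, "dy": -2.1, "dz": 6.6, "gripper": 1},
  {"wx": 0, "wy": 0, "wz": 0.08, "dx": -19, "dy": -2.6, "dz": 8.2, "gripper": 1},
  {"wx": 0, "wy": 0, "wz": 0.09, "dx": -22.7, "dy": -3.1, "dz": 9.8, "gripper": 1},
  {"wx": 0, "wy": 0, "wz": 0.105, "dx": -26, "dy": -3.5, "dz": 11.3, "gripper": 1},
  {"wx": 0, "wy": 0, "wz": 0.115, "dx": -28.6, "dy": -3.8, "dz": 12.4, "gripper": 1},
  {"wx": 0, "wy": 0, "wz": 0.119, "dx": -29.8, "dy": -4, "dz": 12.9, "gripper": 1},
  {"wx": 0, "wy": 0, "wz": 0.119, "dx": -29.8, "dy": -4, "dz": 12.9, "gripper": 1},
  {"wx": 0, "wy": 0, "wz": 0.119, "dx": -29.8, "dy": -4, "dz": 12.9, "gripper": 1},
])

```text
clock: 1.1
eef_pos: [0.4671, 0.3952, 0.1208]
ee_rot: [-0.747, -3.05, 0.001]
ft_force: [0.4, 0.5, -0.1]
width: 0.999
```

```bash
python3 - <<'E'
from h import *
st();plan([.467,.3948,.022],152.5)
E
```

```text
t 1.1 pos [0.4671 0.3952 0.1208] xyaw 152.46 tz [-0.0018 -0.0002 -1.    ] F [ 0.35  0.51 -0.09] T [ 0.03  0.02 -0.  ] w 0.999 q [ 0.56  0.41  1.56  0.    1.17 -0.53]
d cm [-0.02 -0.03  9.88] w [-0.001  -0.0015 -0.0008]
```

Call:
servo_tool([
  {"wx": 0, "wy": 0, "wz": 0, "dx": 0, "dy": 0, "dz": 1.5, "gripper": 0.8},
  {"wx": 0, "wy": 0, "wz": 0, "dx": 0, "dy": 0, "dz": 4, "gripper": 0.7},
  {"wx": 0, "wy": 0, "wz": 0, "dx": 0, "dy": 0, "dz": 6.5, "gripper": 0.6},
  {"wx": 0, "wy": 0, "wz": 0, "dx": 0, "dy": 0, "dz": 8.6, "gripper": 0.6},
  {"wx": 0, "wy": 0, "wz": 0, "dx": 0, "dy": 0, "dz": 9.6, "gripper": 0.6},
  {"wx": 0, "wy": 0, "wz": 0, "dx": 0, "dy": 0, "dz": 9.7, "gripper": 0.6},
  {"wx": 0, "wy": 0, "wz": 0, "dx": 0, "dy": 0, "dz": 9.7, "gripper": 0.6},
])

```text
clock: 1.68
eef_pos: [0.4668, 0.3964, 0.0247]
ee_rot: [-0.744, -3.052, -0.0]
ft_force: [0.5, 0.2, 0.9]
width: 0.6
```

```bash
python3 - <<'E'
from h import *
st()
p,d=eyes.snapshot("side"); cv2.imwrite("pics/s1.png",cv2.resize(p[150:350,200:450],None,fx=3,fy=3))
E
```

```text
t 1.68 pos [0.4668 0.3964 0.0247] xyaw 152.61 tz [-0.0001  0.0002 -1.    ] F [0.5  0.23 0.91] T [ 0.07 -0.06  0.03] w 0.6 q [ 0.56  0.55  1.59  0.    1.   -0.53]
```

View pics/s1.png

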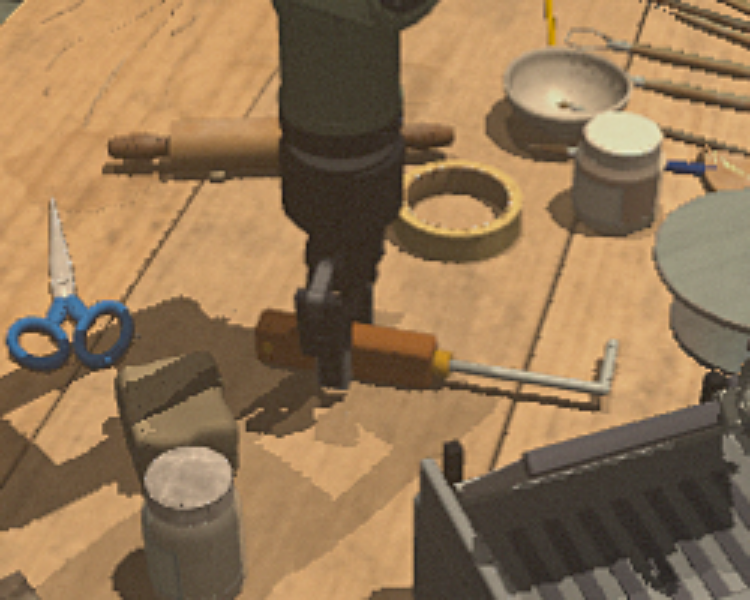

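The fingers straddle the handle around (335,340) in the crop, so I'll close on it.

Call:
servo_tool([
  {"wx": 0, "wy": 0, "wz": 0, "dx": 0, "dy": 0, "dz": 0, "gripper": 0.4},
  {"wx": 0, "wy": 0, "wz": 0, "dx": 0, "dy": 0, "dz": 0, "gripper": 0.3},
  {"wx": 0, "wy": 0, "wz": 0, "dx": 0, "dy": 0, "dz": 0, "gripper": 0.15},
  {"wx": 0, "wy": 0, "wz": 0, "dx": 0, "dy": 0, "dz": 0, "gripper": 0.1},
  {"wx": 0, "wy": 0, "wz": 0, "dx": 0, "dy": 0, "dz": 0, "gripper": 0.1},
  {"wx": 0, "wy": 0, "wz": 0, "dx": 0, "dy": 0, "dz": 0, "gripper": 0.1},
], squeeze=60)

```text
clock: 2.23
eef_pos: [0.4691, 0.3963, 0.0264]
ee_rot: [0.746, 3.049, 0.005]
ft_force: [-0.5, 0.3, 6.6]
width: 0.266
```

```bash
python3 - <<'E'
from h import *
st()
E
```

```text
t 2.23 pos [0.4691 0.3963 0.0264] xyaw 152.5 tz [ 0.003   0.0022 -1.    ] F [-0.49  0.29  6.64] T [-0.01  0.13  0.05] w 0.266 q [ 0.56  0.55  1.59  0.    1.   -0.53]
```

Call:
servo_tool([
  {"wx": 0, "wy": 0, "wz": 0, "dx": 0, "dy": 0, "dz": -0.5, "gripper": 0.1},
  {"wx": 0, "wy": 0, "wz": 0, "dx": 0, "dy": 0, "dz": -2, "gripper": 0.1},
  {"wx": 0, "wy": 0, "wz": 0, "dx": 0, "dy": 0, "dz": -5, "gripper": 0.1},
  {"wx": 0, "wy": 0, "wz": 0, "dx": 0, "dy": 0, "dz": -8.5, "gripper": 0.1},
  {"wx": 0, "wy": 0, "wz": 0, "dx": 0, "dy": 0, "dz": -12, "gripper": 0.1},
  {"wx": 0, "wy": 0, "wz": 0, "dx": 0, "dy": 0, "dz": -15.5, "gripper": 0.1},
  {"wx": 0, "wy": 0, "wz": 0, "dx": 0, "dy": 0, "dz": -19, "gripper": 0.1},
  {"wx": 0, "wy": 0, "wz": 0, "dx": 0, "dy": 0, "dz": -22.5, "gripper": 0.1},
  {"wx": 0, "wy": 0, "wz": 0, "dx": 0, "dy": 0, "dz": -25.5, "gripper": 0.1},
  {"wx": 0, "wy": 0, "wz": 0, "dx": 0, "dy": 0, "dz": -27, "gripper": 0.1},
  {"wx": 0, "wy": 0, "wz": 0, "dx": 0, "dy": 0, "dz": -27, "gripper": 0.1},
])

```text
clock: 3.15
eef_pos: [0.4696, 0.3965, 0.3]
ee_rot: [0.745, 3.045, 0.011]
ft_force: [0.3, 1.1, -0.8]
width: 0.271
```

```bash
python3 - <<'E'
from h import *
st();plan([.498,.2593,.295],96.6)
p,d=eyes.snapshot("side"); cv2.imwrite("pics/s2.png",p)
E
```

```text
t 3.15 pos [0.4696 0.3965 0.3   ] xyaw 152.5 tz [ 0.0083  0.0052 -1.    ] F [ 0.26  1.06 -0.77] T [ 0.03  0.04 -0.02] w 0.271 q [ 0.56  0.25  1.38 -0.    1.5  -0.53]
d cm [ -8.85 -10.86   0.45] w [0.0101 0.0005 0.9757]
```

View pics/s2.png

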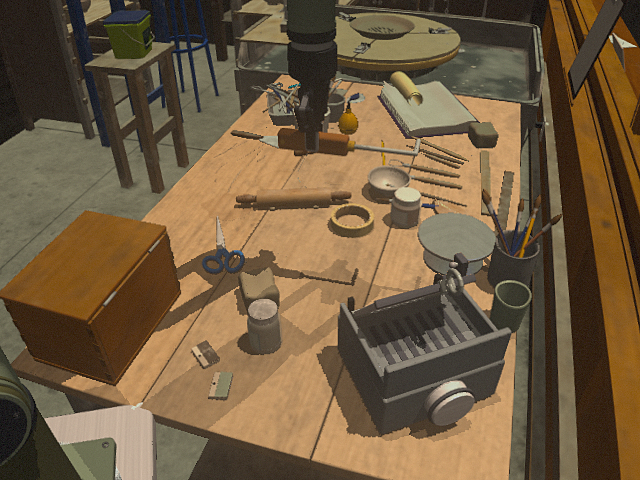

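The pole is lifted and level, with the handle at (315,140) and the bend at (418,150). Next I swing it to the pre-insert point, high up.

Call:
servo_tool([
  {"wx": 0, "wy": 0, "wz": 0.06, "dx": -0.5, "dy": -0.6, "dz": 0, "gripper": 0.1},
  {"wx": 0, "wy": 0, "wz": 0.16, "dx": -1.4, "dy": -1.7, "dz": 0, "gripper": 0.1},
  {"wx": 0, "wy": 0, "wz": 0.27, "dx": -2.4, "dy": -3, "dz": 0, "gripper": 0.1},
  {"wx": 0, "wy": 0, "wz": 0.39, "dx": -3.5, "dy": -4.3, "dz": 0, "gripper": 0.1},
  {"wx": 0, "wy": 0, "wz": 0.51, "dx": -4.6, "dy": -5.6, "dz": 0, "gripper": 0.1},
  {"wx": 0, "wy": 0, "wz": 0.63, "dx": -5.7, "dy": -7, "dz": 0, "gripper": 0.1},
  {"wx": 0, "wy": 0, "wz": 0.75, "dx": -6.8, "dy": -8.3, "dz": 0, "gripper": 0.1},
  {"wx": 0, "wy": 0, "wz": 0.86, "dx": -7.8, "dy": -9.6, "dz": 0, "gripper": 0.1},
  {"wx": 0, "wy": 0, "wz": 0.94, "dx": -8.5, "dy": -10.5, "dz": 0, "gripper": 0.1},
  {"wx": 0.01, "wy": 0, "wz": 0.976, "dx": -8.9, "dy": -10.9, "dz": 0, "gripper": 0.1},
  {"wx": 0.01, "wy": 0, "wz": 0.976, "dx": -8.9, "dy": -10.9, "dz": 0, "gripper": 0.1},
  {"wx": 0.01, "wy": 0, "wz": 0.976, "dx": -8.9, "dy": -10.9, "dz": 0, "gripper": 0.1},
])

```text
clock: 4.2
eef_pos: [0.4953, 0.257, 0.2917]
ee_rot: [-2.087, -2.342, 0.02]
ft_force: [-0.3, 0.6, -1.4]
width: 0.265
```

```bash
python3 - <<'E'
from h import *
st()
for n in("side","top"):
    p,d=eyes.snapshot(n); cv2.imwrite(f"pics/{n}3.png",p); np.save(n+"3.npy",d)
    W=cloud(n,d).reshape(-1,3);W=W[np.isfinite(W).all(1)]
    E=W[(W[:,2]>.265)&(W[:,2]<.32)&(W[:,1]<.20)&(W[:,1]>.05)&(W[:,0]>.4)&(W[:,0]<.62)]
    print(n,len(E),E.min(0),E.max(0))
    from scipy.optimize import least_squares
    b=E
    def f(p):
        c,s=np.cos(p[2]),np.sin(p[2]);q=(b[:,:2]-p[:2])@np.array([[c,-s],[s,c]]);zz=b[:,2]-p[3]-p[4]*(q[:,0]-.17)
        d1=np.sqrt((q[:,0]-np.clip(q[:,0],.06,.17))**2+q[:,1]**2+zz**2)
        d2=np.sqrt((q[:,0]-.17)**2+(q[:,1]-np.clip(q[:,1],0,.045))**2+zz**2)
        return np.minimum(d1,d2)-.004
    s=least_squares(f,[.498,.2593,np.radians(-83.4),.287,0],loss='soft_l1',f_scale=.002);p=s.x
    print(p,np.degrees(p[2]),abs(f(p)).mean())
    c,s_=np.cos(p[2]),np.sin(p[2]);print("hookpin",p[0]+.17*c-.025*s_,p[1]+.17*s_+.025*c,p[3])
E
```

```text
t 4.2 pos [0.4953 0.257  0.2917] xyaw 96.6 tz [-0.0123 -0.0065 -0.9999] F [-0.25  0.56 -1.4 ] T [0.05 0.06 0.05] w 0.265 q [ 0.32  0.15  1.52 -0.    1.48  0.21]
side 709 [0.4898 0.086  0.2697] [0.5609 0.2    0.2985]
[ 0.4919  0.2569 -1.4599  0.2879  0.0112] -83.64399142921442 0.0019035675973836969
hookpin 0.5355221028847452 0.09074381867629219 0.287901343210131
top 383 [0.4927 0.0854 0.2795] [0.5628 0.1996 0.295 ]
[ 0.4917  0.2577 -1.4263  0.2883  0.0064] -81.72107512781855 0.0015111454679866503
hookpin 0.5409029353098475 0.09302759159357121 0.28834135068338945
```

View pics/top3.png

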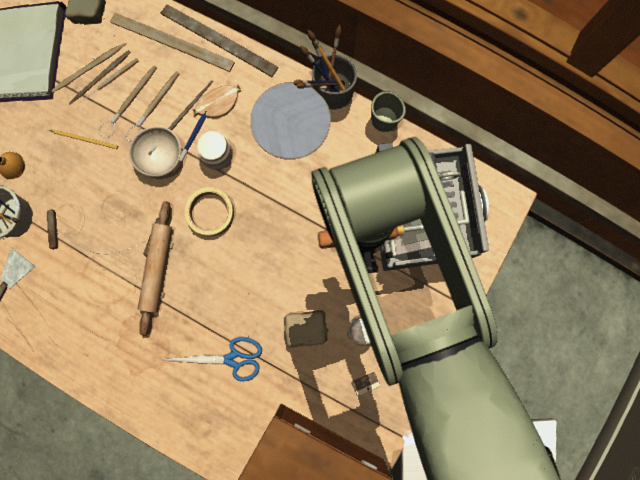

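```bash
python3 - <<'E'
from h import *
p=cv2.imread("pics/side3.png")
s=bot.read_state();R=Ro.from_rotvec(s["ee_rot"]).as_matrix();T=s["eef_pos"];print(T,R)
X,Y,Z=-R[:,0],R[:,1],-R[:,2]
O=T-Z*.025
pts=np.array([O+a*X+b*Y+.016*Z for a,b in[(.06,0),(.17,0),(.17,.045)]]);print(pts)
u=proj("side",pts);ring=np.array([[.6018,.1002,.211]]);ur=proj("side",ring)[0]
print(u,ur)
x0,y0=int(u[1,0])-110,int(u[1,1])-60
c=cv2.resize(p[y0:y0+200,x0:x0+250],None,fx=3,fy=3,interpolation=cv2.INTER_CUBIC)
q=((u-[x0,y0]+.5)*3).astype(int);cv2.polylines(c,[q.reshape(-1,1,2)],False,(0,0,255),1)
cv2.circle(c,tuple(int(v) for v in (ur-[x0,y0]+.5)*3),3,(0,255,0),-1)
cv2.imwrite("pics/s3c.png",c)
E
```

```text
[0.4955 0.2577 0.2927] [[-0.1159  0.9932 -0.0106]
 [ 0.9932  0.1159 -0.006 ]
 [-0.0047 -0.0112 -0.9999]]
[[0.5024 0.1981 0.284 ]
 [0.5151 0.0888 0.2845]
 [0.5598 0.094  0.284 ]]
[[368.0797 208.6211]
 [403.2818 255.9228]
 [434.8936 248.3083]] [454.8685 281.8678]
```

View pics/s3c.png

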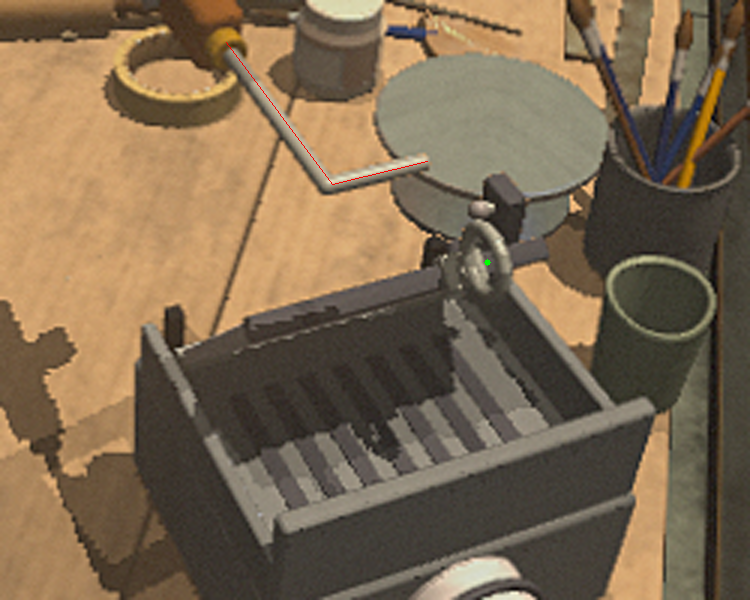

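The overlay matches the rod to within about 1 mm, with the ring centre at (488,262) in the crop. Now I lower to ring height at the pre-insert point.

```bash
python3 - <<'E'
from h import *
st();plan([.498,.2593,.220],96.6);plan([.5576,.2662,.220],96.6)
E
```

```text
t 4.3 pos [0.4955 0.2577 0.2927] xyaw 96.66 tz [-0.0106 -0.006  -0.9999] F [ 0.23  0.96 -0.98] T [ 0.05  0.01 -0.05] w 0.269 q [ 0.33  0.15  1.52 -0.    1.48  0.21]
d cm [0.16 0.35 7.27] w [-0.0112  0.0047  0.001 ]
d cm [0.15 6.35 7.2 ] w [-0.0112  0.0047  0.001 ]
```

Call:
servo_tool([
  {"wx": -0.004, "wy": 0.002, "wz": 0, "dx": 0.1, "dy": 0.1, "dz": 1, "gripper": 0.1},
  {"wx": -0.008, "wy": 0.004, "wz": 0, "dx": 0.2, "dy": 0.2, "dz": 2.5, "gripper": 0.1},
  {"wx": -0.011, "wy": 0.005, "wz": 0, "dx": 0.2, "dy": 0.35, "dz": 4.2, "gripper": 0.1},
  {"wx": -0.011, "wy": 0.005, "wz": 0, "dx": 0.2, "dy": 0.35, "dz": 5.8, "gripper": 0.1},
  {"wx": -0.011, "wy": 0.005, "wz": 0, "dx": 0.2, "dy": 0.35, "dz": 6.9, "gripper": 0.1},
  {"wx": -0.011, "wy": 0.005, "wz": 0, "dx": 0.2, "dy": 0.35, "dz": 7.3, "gripper": 0.1},
  {"wx": -0.011, "wy": 0.005, "wz": 0, "dx": 0.2, "dy": 0.35, "dz": 7.3, "gripper": 0.1},
  {"wx": -0.011, "wy": 0.005, "wz": 0, "dx": 0.2, "dy": 0.35, "dz": 7.3, "gripper": 0.1},
])

```text
clock: 4.97
eef_pos: [0.4992, 0.2599, 0.2215]
ee_rot: [2.089, 2.345, 0.004]
ft_force: [0.1, 1.1, -1.1]
width: 0.271
```

```bash
cat > ov.py <<'E'
from h import *
def ov(name,ring=(.6018,.1002,.211)):
    p,d=eyes.snapshot("side");np.save(name+".npy",d);cv2.imwrite(f"pics/{name}_full.png",p)
    s=bot.read_state();R=Ro.from_rotvec(s["ee_rot"]).as_matrix();T=s["eef_pos"]
    X,Y,Z=-R[:,0],R[:,1],-R[:,2];O=T-Z*.025
    pts=np.array([O+a*X+b*Y+.016*Z for a,b in[(.06,0),(.17,0),(.17,.045)]])
    print("hookpin",O+.17*X+.025*Y+.016*Z)
    u=proj("side",pts);ur=proj("side",np.array([ring]))[0]
    x0,y0=int(ur[0])-120,int(ur[1])-70
    c=cv2.resize(p[y0:y0+140,x0:x0+185],None,fx=4,fy=4,interpolation=cv2.INTER_CUBIC)
    q=((u-[x0,y0]+.5)*4).astype(int);cv2.polylines(c,[q.reshape(-1,1,2)],False,(0,0,255),1)
    cv2.circle(c,tuple(int(v) for v in (ur-[x0,y0]+.5)*4),2,(0,255,0),-1)
    cv2.imwrite(f"pics/{name}.png",c)
E
python3 - <<'E'
from ov import *
st();plan([.498,.2593,.220],96.6);plan([.5576,.2662,.220],96.6);ov("s4")
E
```

```text
t 4.97 pos [0.4992 0.2599 0.2215] xyaw 96.61 tz [ 0.0029  0.001  -1.    ] F [ 0.1   1.14 -1.09] T [ 0.05  0.01 -0.03] w 0.271 q [0.33 0.2  1.61 0.   1.33 0.21]
d cm [-0.04 -0.12  0.15] w [ 0.003  -0.0006  0.0002]
d cm [-0.04  5.88  0.17] w [ 0.003  -0.0006  0.0002]
hookpin [0.544  0.094  0.2131]
```

View pics/s4.png

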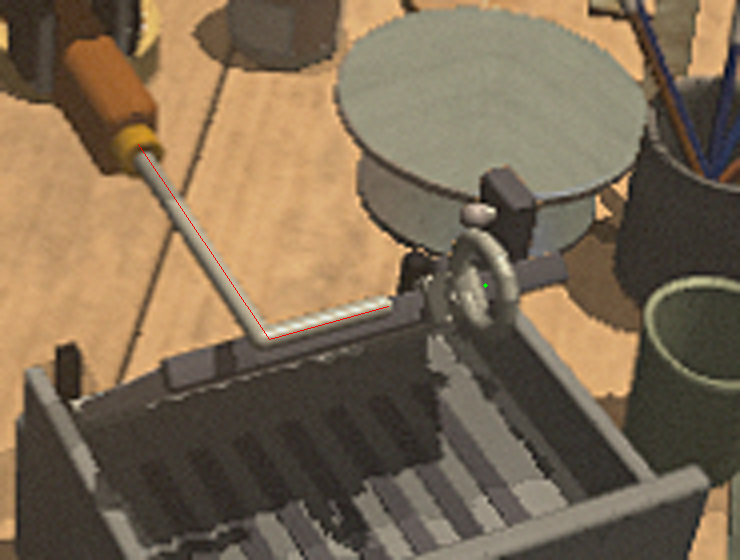

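The pin lines up with the ring: extended, it passes about 2 mm above the centre at (483,283). I'll insert it with a small downward correction.

Call:
servo_tool([
  {"wx": 0, "wy": 0, "wz": 0, "dx": 0, "dy": 0.3, "dz": 0.15, "gripper": 0.1},
  {"wx": 0, "wy": 0, "wz": 0, "dx": 0, "dy": 0.9, "dz": 0.2, "gripper": 0.1},
  {"wx": 0, "wy": 0, "wz": 0, "dx": 0, "dy": 1.6, "dz": 0.2, "gripper": 0.1},
  {"wx": 0, "wy": 0, "wz": 0, "dx": 0, "dy": 2.2, "dz": 0.2, "gripper": 0.1},
  {"wx": 0, "wy": 0, "wz": 0, "dx": 0, "dy": 2.8, "dz": 0.2, "gripper": 0.1},
  {"wx": 0, "wy": 0, "wz": 0, "dx": 0, "dy": 3.4, "dz": 0.2, "gripper": 0.1},
  {"wx": 0, "wy": 0, "wz": 0, "dx": 0, "dy": 4, "dz": 0.2, "gripper": 0.1},
])

```text
clock: 5.6
eef_pos: [0.5396, 0.2642, 0.2193]
ee_rot: [2.089, 2.344, 0.003]
ft_force: [-0.4, 0.1, -1.7]
width: 0.271
```

```bash
python3 - <<'E'
from ov import *
st();plan([.5576,.2662,.220],96.6);ov("s5")
E
```

```text
t 5.6 pos [0.5396 0.2642 0.2193] xyaw 96.58 tz [ 0.0025  0.0008 -1.    ] F [-0.43  0.1  -1.71] T [ 0.03  0.   -0.03] w 0.271 q [ 0.31  0.28  1.51 -0.    1.34  0.2 ]
d cm [-0.01  1.82 -0.07] w [ 0.0025 -0.0005 -0.0004]
hookpin [0.5849 0.0982 0.2104]
```

View pics/s5.png

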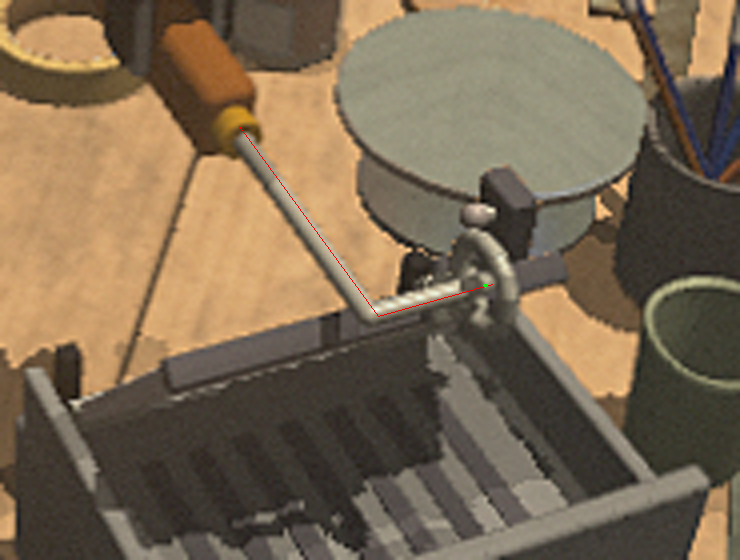

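The pin tip is inside the hole at about (480,285). I'll continue another 1.9 cm.

Call:
servo_tool([
  {"wx": 0, "wy": 0, "wz": 0, "dx": 0, "dy": 0.5, "dz": 0, "gripper": 0.1},
  {"wx": 0, "wy": 0, "wz": 0, "dx": 0, "dy": 1, "dz": 0, "gripper": 0.1},
  {"wx": 0, "wy": 0, "wz": 0, "dx": 0, "dy": 1.5, "dz": 0, "gripper": 0.1},
  {"wx": 0, "wy": 0, "wz": 0, "dx": 0, "dy": 1.9, "dz": 0, "gripper": 0.1},
  {"wx": 0, "wy": 0, "wz": 0, "dx": 0, "dy": 1.9, "dz": 0, "gripper": 0.1},
])

```text
clock: 6.07
eef_pos: [0.5585, 0.2664, 0.2195]
ee_rot: [2.089, 2.344, 0.004]
ft_force: [-0.1, -0.5, -1.1]
width: 0.27
```

```bash
python3 - <<'E'
from ov import *
st();plan([.5576,.2662,.220],96.6);ov("s6")
E
```

```text
t 6.07 pos [0.5585 0.2664 0.2195] xyaw 96.58 tz [ 0.0032  0.0009 -1.    ] F [-0.11 -0.54 -1.11] T [ 0.   -0.05 -0.01] w 0.27 q [ 0.31  0.32  1.46 -0.    1.35  0.19]
d cm [-0.01 -0.09 -0.05] w [ 0.0032 -0.0005 -0.0004]
hookpin [0.6023 0.1003 0.2103]
```

View pics/s6.png

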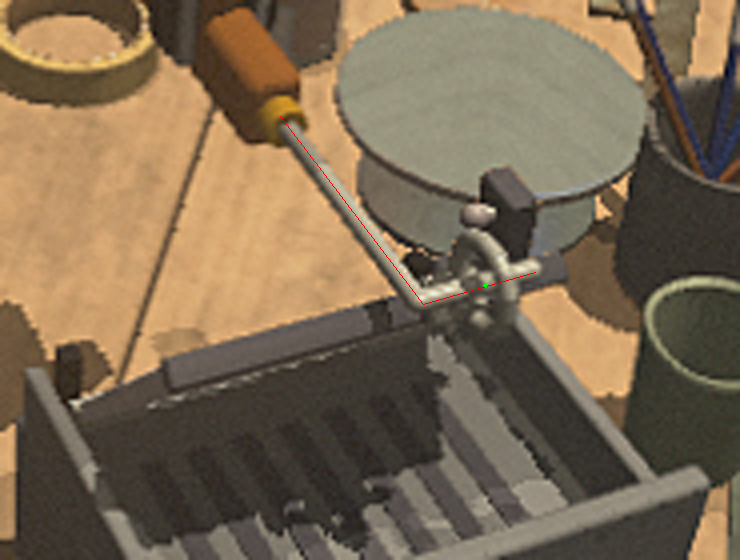

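The pin is fully through the ring, with its tip out at (537,268). I'll draw along the arc slowly.

Call:
servo_tool([
  {"wx": 0, "wy": 0, "wz": 0, "dx": 0.2, "dy": 0, "dz": -0.15, "gripper": 0.1},
  {"wx": 0, "wy": 0, "wz": 0, "dx": 0.4, "dy": 0, "dz": -0.35, "gripper": 0.1},
  {"wx": 0, "wy": 0, "wz": 0, "dx": 0.6, "dy": 0, "dz": -0.5, "gripper": 0.1},
  {"wx": 0, "wy": 0, "wz": 0, "dx": 0.8, "dy": 0, "dz": -0.65, "gripper": 0.1},
  {"wx": 0, "wy": 0, "wz": 0, "dx": 1.0, "dy": 0, "dz": -0.8, "gripper": 0.1},
  {"wx": 0, "wy": 0, "wz": 0, "dx": 1.25, "dy": 0, "dz": -1.0, "gripper": 0.1},
  {"wx": 0, "wy": 0, "wz": 0, "dx": 1.5, "dy": 0, "dz": -1.15, "gripper": 0.1},
  {"wx": 0, "wy": 0, "wz": 0, "dx": 1.75, "dy": 0, "dz": -1.3, "gripper": 0.1},
  {"wx": 0, "wy": 0, "wz": 0, "dx": 1.95, "dy": 0, "dz": -1.45, "gripper": 0.1},
])

```text
clock: 6.87
eef_pos: [0.5552, 0.286, 0.234]
ee_rot: [2.089, 2.345, 0.003]
ft_force: [0.5, -0.2, -1.3]
width: 0.268
```

```bash
python3 - <<'E'
from ov import *
st();ov("s7")
E
```

```text
t 6.87 pos [0.5552 0.286  0.234 ] xyaw 96.59 tz [ 0.0022  0.0008 -1.    ] F [ 0.53 -0.25 -1.32] T [-0.01  0.01 -0.01] w 0.268 q [ 0.34  0.32  1.43 -0.    1.39  0.22]
hookpin [0.5998 0.1204 0.2253]
```

View pics/s7.png

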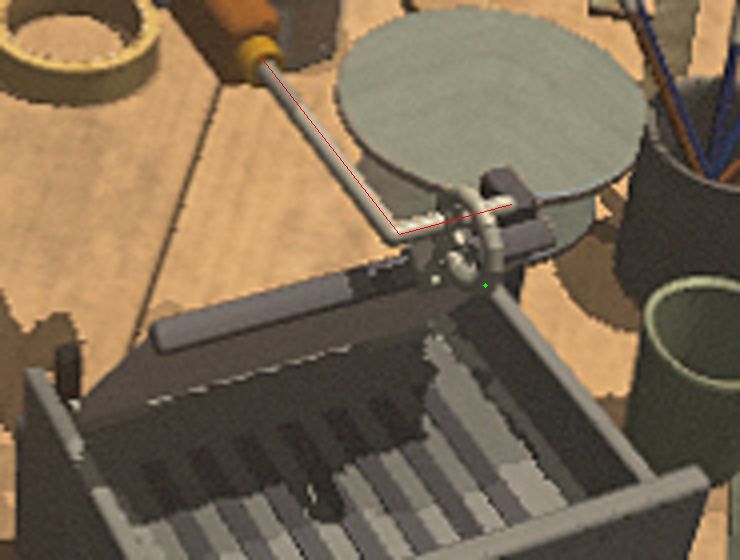

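Call:
servo_tool([
  {"wx": 0, "wy": 0, "wz": 0, "dx": 0.33, "dy": 0, "dz": -0.2, "gripper": 0.1},
  {"wx": 0, "wy": 0, "wz": 0, "dx": 0.66, "dy": 0, "dz": -0.37, "gripper": 0.1},
  {"wx": 0, "wy": 0, "wz": 0, "dx": 1.0, "dy": 0, "dz": -0.55, "gripper": 0.1},
  {"wx": 0, "wy": 0, "wz": 0, "dx": 1.33, "dy": 0, "dz": -0.71, "gripper": 0.1},
  {"wx": 0, "wy": 0, "wz": 0, "dx": 1.67, "dy": 0, "dz": -0.86, "gripper": 0.1},
  {"wx": 0, "wy": 0, "wz": 0, "dx": 2.02, "dy": 0, "dz": -1.01, "gripper": 0.1},
  {"wx": 0, "wy": 0, "wz": 0, "dx": 2.37, "dy": 0, "dz": -1.15, "gripper": 0.1},
  {"wx": 0, "wy": 0, "wz": 0, "dx": 2.72, "dy": 0, "dz": -1.28, "gripper": 0.1},
  {"wx": 0, "wy": 0, "wz": 0, "dx": 3.08, "dy": 0, "dz": -1.4, "gripper": 0.1},
  {"wx": 0, "wy": 0, "wz": 0, "dx": 3.44, "dy": 0, "dz": -1.51, "gripper": 0.1},
  {"wx": 0, "wy": 0, "wz": 0, "dx": 3.8, "dy": 0, "dz": -1.61, "gripper": 0.1},
  {"wx": 0, "wy": 0, "wz": 0, "dx": 4.16, "dy": 0, "dz": -1.71, "gripper": 0.1},
])

```text
clock: 7.92
eef_pos: [0.5504, 0.3274, 0.2511]
ee_rot: [2.089, 2.345, 0.003]
ft_force: [-0.9, -0.8, -1.8]
width: 0.27
```

```bash
python3 - <<'E'
from ov import *
st();ov("s8")
E
```

```text
t 7.92 pos [0.5504 0.3274 0.2511] xyaw 96.59 tz [ 0.0023  0.0007 -1.    ] F [-0.95 -0.78 -1.77] T [-0.03 -0.02 -0.11] w 0.27 q [ 0.4   0.34  1.37 -0.    1.43  0.29]
hookpin [0.5949 0.1621 0.2422]
```

View pics/s8.png

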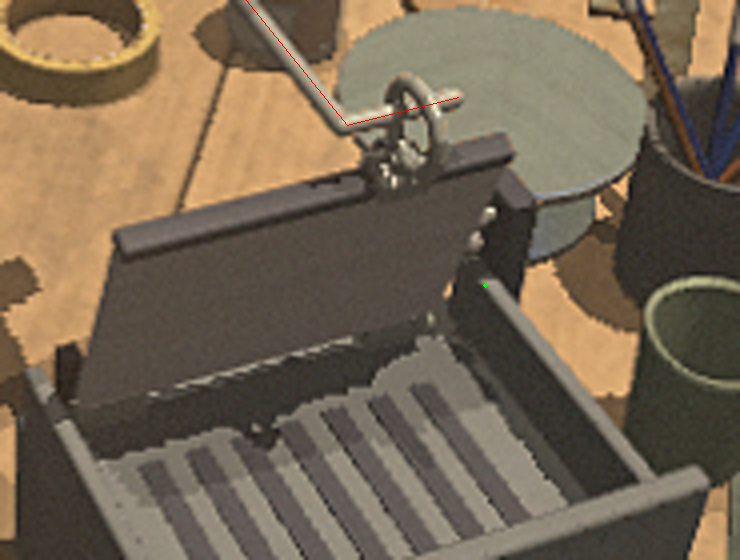

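Call:
servo_tool([
  {"wx": 0, "wy": 0, "wz": 0, "dx": 0.2, "dy": 0, "dz": -0.05, "gripper": 0.1},
  {"wx": 0, "wy": 0, "wz": 0, "dx": 0.4, "dy": 0, "dz": -0.09, "gripper": 0.1},
  {"wx": 0, "wy": 0, "wz": 0, "dx": 0.6, "dy": 0, "dz": -0.13, "gripper": 0.1},
  {"wx": 0, "wy": 0, "wz": 0, "dx": 0.8, "dy": 0, "dz": -0.17, "gripper": 0.1},
  {"wx": 0, "wy": 0, "wz": 0, "dx": 1.0, "dy": 0, "dz": -0.21, "gripper": 0.1},
  {"wx": 0, "wy": 0, "wz": 0, "dx": 1.2, "dy": 0, "dz": -0.25, "gripper": 0.1},
  {"wx": 0, "wy": 0, "wz": 0, "dx": 1.4, "dy": 0, "dz": -0.28, "gripper": 0.1},
  {"wx": 0, "wy": 0, "wz": 0, "dx": 1.6, "dy": 0, "dz": -0.3, "gripper": 0.1},
  {"wx": 0, "wy": 0, "wz": 0, "dx": 1.8, "dy": 0, "dz": -0.32, "gripper": 0.1},
  {"wx": 0, "wy": 0, "wz": 0, "dx": 1.95, "dy": 0, "dz": -0.34, "gripper": 0.1},
])

```text
clock: 8.8
eef_pos: [0.5484, 0.3458, 0.2547]
ee_rot: [2.089, 2.343, 0.002]
ft_force: [-0.7, -4.9, -0.7]
width: 0.265
```

```bash
python3 - <<'E'
from ov import *
st();ov("s9")
E
```

```text
t 8.8 pos [0.5484 0.3458 0.2547] xyaw 96.56 tz [ 0.0027 -0.0008 -1.    ] F [-0.75 -4.92 -0.71] T [-0.95 -0.07 -0.16] w 0.265 q [ 0.43  0.36  1.34 -0.    1.44  0.32]
hookpin [0.5927 0.1801 0.2461]
```

View pics/s9.png

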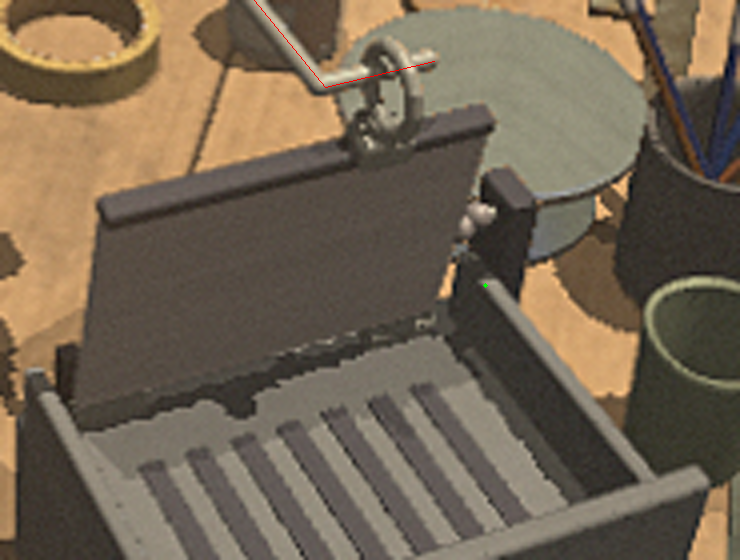

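Call:
servo_tool([
  {"wx": 0, "wy": 0, "wz": 0, "dx": 0.12, "dy": 0, "dz": -0.02, "gripper": 0.1},
  {"wx": 0, "wy": 0, "wz": 0, "dx": 0.24, "dy": 0, "dz": -0.03, "gripper": 0.1},
  {"wx": 0, "wy": 0, "wz": 0, "dx": 0.36, "dy": 0, "dz": -0.04, "gripper": 0.1},
  {"wx": 0, "wy": 0, "wz": 0, "dx": 0.48, "dy": 0, "dz": -0.05, "gripper": 0.1},
  {"wx": 0, "wy": 0, "wz": 0, "dx": 0.6, "dy": 0, "dz": -0.06, "gripper": 0.1},
  {"wx": 0, "wy": 0, "wz": 0, "dx": 0.7, "dy": 0, "dz": -0.07, "gripper": 0.1},
  {"wx": 0, "wy": 0, "wz": 0, "dx": 0.8, "dy": 0, "dz": -0.07, "gripper": 0.1},
])

```text
clock: 9.43
eef_pos: [0.5472, 0.355, 0.2552]
ee_rot: [2.089, 2.345, 0.004]
ft_force: [0.3, -1.0, -0.8]
width: 0.267
```

```bash
python3 - <<'E'
from ov import *
st()
E
```

```text
t 9.43 pos [0.5472 0.355  0.2552] xyaw 96.61 tz [ 0.0024  0.0016 -1.    ] F [ 0.34 -1.   -0.77] T [-0.04 -0.05  0.01] w 0.267 q [0.44 0.36 1.33 0.   1.44 0.33]
```

```bash
cat > ang.py <<'E'
from h import *
def ang(n="side"):
    p,d=eyes.snapshot(n);W=cloud(n,d).reshape(-1,3);W=W[np.isfinite(W).all(1)]
    yaw=np.radians(-83.4);ux=np.array([np.cos(yaw),np.sin(yaw)]);uy=np.array([-ux[1],ux[0]]);H=np.array([.5588,.1924])
    x=(W[:,:2]-H)@ux;y=(W[:,:2]-H)@uy;z=W[:,2]-.095
    m=(abs(x)<.07)&(y>-.065)&(y<.0)&(z>.045)&(z<.105)
    X,Z=x[m],z[m]
    for k in range(6):
        a=np.polyfit(Z,X,1);r=X-np.polyval(a,Z);k=abs(r)<max(.003,2*r.std());X,Z=X[k],Z[k]
    print("flap ang",np.arctan(a[0]).round(4),"x at hinge",a[1].round(4),len(X),r.std().round(4))
E
python3 - <<'E'
from ov import *
from ang import ang
ov("s10");ang()
E
```

```text
hookpin [0.5916 0.1891 0.246 ]
flap ang 0.0784 x at hinge 0.0057 1036 0.0009
```

View pics/s10.png

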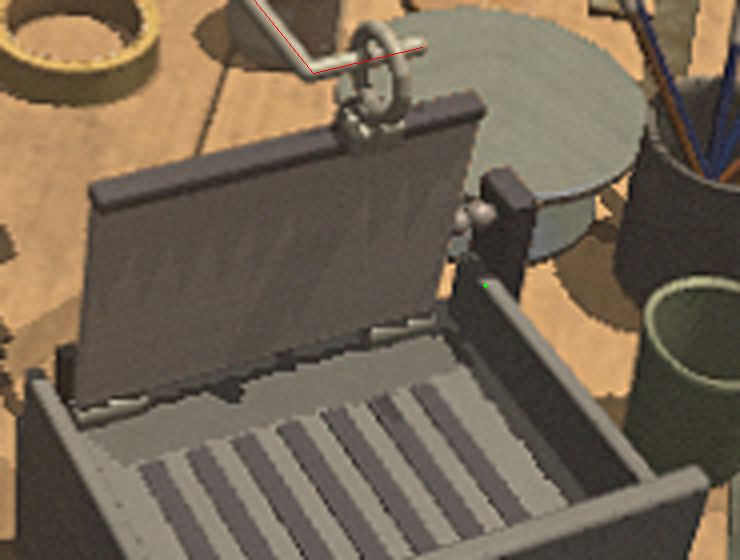

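Call:
servo_tool([
  {"wx": 0, "wy": 0, "wz": 0, "dx": 0.1, "dy": 0, "dz": 0, "gripper": 0.1},
  {"wx": 0, "wy": 0, "wz": 0, "dx": 0.2, "dy": 0, "dz": 0, "gripper": 0.1},
  {"wx": 0, "wy": 0, "wz": 0, "dx": 0.3, "dy": 0, "dz": 0, "gripper": 0.1},
  {"wx": 0, "wy": 0, "wz": 0, "dx": 0.4, "dy": 0, "dz": 0, "gripper": 0.1},
  {"wx": 0, "wy": 0, "wz": 0, "dx": 0.5, "dy": 0, "dz": 0, "gripper": 0.1},
  {"wx": 0, "wy": 0, "wz": 0, "dx": 0.6, "dy": 0, "dz": 0, "gripper": 0.1},
  {"wx": 0, "wy": 0, "wz": 0, "dx": 0.7, "dy": 0, "dz": 0, "gripper": 0.1},
  {"wx": 0, "wy": 0, "wz": 0, "dx": 0.8, "dy": 0, "dz": 0, "gripper": 0.1},
])

```text
clock: 10.2
eef_pos: [0.5464, 0.3625, 0.2552]
ee_rot: [2.089, 2.345, 0.004]
ft_force: [0.2, -0.1, -0.3]
width: 0.27
```

```bash
python3 - <<'E'
from ov import *
from ang import ang
st();ang()
E
```

```text
t 10.2 pos [0.5464 0.3625 0.2552] xyaw 96.59 tz [ 0.0024  0.0011 -1.    ] F [ 0.23 -0.1  -0.28] T [-0.04  0.03 -0.03] w 0.27 q [ 0.45  0.37  1.32 -0.    1.45  0.34]
flap ang 0.0283 x at hinge 0.0057 1100 0.001
```

Call:
servo_tool([
  {"wx": 0, "wy": 0, "wz": 0, "dx": 0.08, "dy": 0, "dz": 0, "gripper": 0.1},
  {"wx": 0, "wy": 0, "wz": 0, "dx": 0.16, "dy": 0, "dz": 0, "gripper": 0.1},
  {"wx": 0, "wy": 0, "wz": 0, "dx": 0.24, "dy": 0, "dz": 0, "gripper": 0.1},
  {"wx": 0, "wy": 0, "wz": 0, "dx": 0.32, "dy": 0, "dz": 0, "gripper": 0.1},
  {"wx": 0, "wy": 0, "wz": 0, "dx": 0.4, "dy": 0, "dz": 0, "gripper": 0.1},
])

```text
clock: 10.67
eef_pos: [0.5459, 0.3664, 0.2551]
ee_rot: [2.089, 2.345, 0.004]
ft_force: [0.5, 0.1, -1.6]
width: 0.27
```

```bash
python3 - <<'E'
from ov import *
from ang import ang
st();ang()
E
```

```text
t 10.67 pos [0.5459 0.3664 0.2551] xyaw 96.59 tz [ 0.0024  0.0009 -1.    ] F [ 0.49  0.1  -1.58] T [-0.13  0.03 -0.05] w 0.27 q [ 0.46  0.37  1.32 -0.    1.45  0.34]
flap ang 0.0009 x at hinge 0.0059 1113 0.001
```

Call:
servo_tool([
  {"wx": 0, "wy": 0, "wz": 0, "dx": 0.06, "dy": 0, "dz": 0, "gripper": 0.1},
  {"wx": 0, "wy": 0, "wz": 0, "dx": 0.12, "dy": 0, "dz": 0, "gripper": 0.1},
  {"wx": 0, "wy": 0, "wz": 0, "dx": 0.18, "dy": 0, "dz": 0, "gripper": 0.1},
  {"wx": 0, "wy": 0, "wz": 0, "dx": 0.18, "dy": 0, "dz": 0, "gripper": 0.1},
])

```text
clock: 11.05
eef_pos: [0.546, 0.367, 0.2549]
ee_rot: [2.089, 2.343, 0.001]
ft_force: [0.5, -3.9, -1.3]
width: 0.268
```

```bash
python3 - <<'E'
from ov import *
from ang import ang
st();ang();ov("s11")
E
```

```text
t 11.05 pos [0.546  0.367  0.2549] xyaw 96.55 tz [ 0.0023 -0.0013 -1.    ] F [ 0.48 -3.88 -1.28] T [-0.63 -0.09 -0.14] w 0.268 q [ 0.46  0.38  1.32 -0.    1.45  0.35]
flap ang -0.001 x at hinge 0.0059 1120 0.001
hookpin [0.5903 0.201  0.2462]
```

View pics/s11.png

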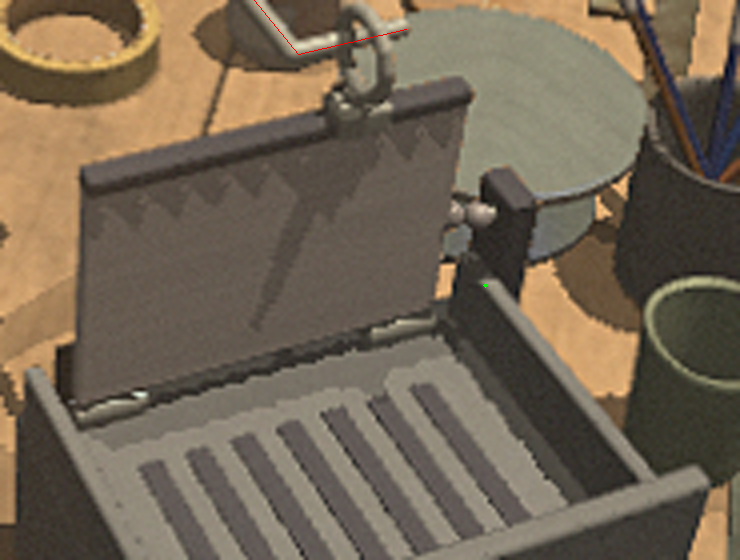

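The flap is on its stop: the measured angle is about 0 and the force rose to 3.9 N with no further motion. I'll centre the pin in the ring before withdrawing it.

Call:
servo_tool([
  {"wx": 0, "wy": 0, "wz": 0, "dx": -0.2, "dy": 0, "dz": 0, "gripper": 0.1},
  {"wx": 0, "wy": 0, "wz": 0, "dx": -0.4, "dy": 0, "dz": 0, "gripper": 0.1},
  {"wx": 0, "wy": 0, "wz": 0, "dx": -0.7, "dy": 0, "dz": 0, "gripper": 0.1},
  {"wx": 0, "wy": 0, "wz": 0, "dx": -1.0, "dy": 0, "dz": 0, "gripper": 0.1},
  {"wx": 0, "wy": 0, "wz": 0, "dx": -1.0, "dy": 0, "dz": 0, "gripper": 0.1},
])

```text
clock: 11.57
eef_pos: [0.547, 0.358, 0.2554]
ee_rot: [2.09, 2.344, 0.004]
ft_force: [0.3, -0.2, -0.3]
width: 0.273
```

```bash
python3 - <<'E'
from ov import *
from ang import ang
st();ang();ov("s12");plan([.49,.35,.2549],96.6)
E
```

```text
t 11.57 pos [0.547  0.358  0.2554] xyaw 96.58 tz [ 0.0027  0.0013 -1.    ] F [ 0.26 -0.24 -0.26] T [ 0.   -0.   -0.03] w 0.273 q [0.45 0.37 1.33 0.   1.44 0.33]
flap ang -0.0005 x at hinge 0.0059 1117 0.0009
hookpin [0.5912 0.1922 0.2462]
d cm [-0.16 -5.75  0.02] w [ 0.0027 -0.0011 -0.0003]
```

View pics/s12.png

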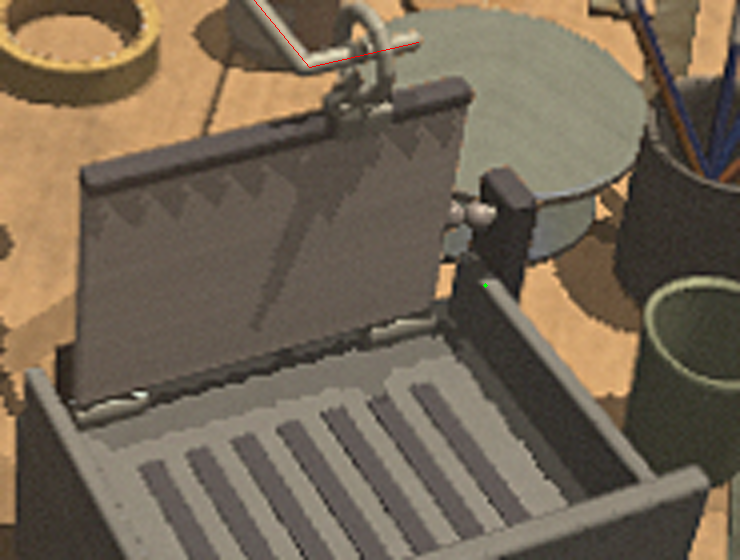

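The pin is centred and the flap has stayed shut. Withdrawing along -y.

Call:
servo_tool([
  {"wx": 0, "wy": 0, "wz": 0, "dx": 0, "dy": -0.3, "dz": 0, "gripper": 0.1},
  {"wx": 0, "wy": 0, "wz": 0, "dx": 0, "dy": -0.8, "dz": 0, "gripper": 0.1},
  {"wx": 0, "wy": 0, "wz": 0, "dx": 0, "dy": -1.5, "dz": 0, "gripper": 0.1},
  {"wx": 0, "wy": 0, "wz": 0, "dx": 0, "dy": -2.2, "dz": 0, "gripper": 0.1},
  {"wx": 0, "wy": 0, "wz": 0, "dx": 0, "dy": -2.9, "dz": 0, "gripper": 0.1},
  {"wx": 0, "wy": 0, "wz": 0, "dx": 0, "dy": -3.6, "dz": 0, "gripper": 0.1},
  {"wx": 0, "wy": 0, "wz": 0, "dx": 0, "dy": -4.4, "dz": 0, "gripper": 0.1},
  {"wx": 0, "wy": 0, "wz": 0, "dx": 0, "dy": -5.3, "dz": 0, "gripper": 0.1},
  {"wx": 0, "wy": 0, "wz": 0, "dx": 0, "dy": -6.2, "dz": 0, "gripper": 0.1},
  {"wx": 0, "wy": 0, "wz": 0, "dx": 0, "dy": -6.8, "dz": 0, "gripper": 0.1},
  {"wx": 0, "wy": 0, "wz": 0, "dx": 0, "dy": -7, "dz": 0, "gripper": 0.1},
])

```text
clock: 12.58
eef_pos: [0.4761, 0.35, 0.2551]
ee_rot: [2.089, 2.345, 0.003]
ft_force: [-0.8, 0.2, -0.5]
width: 0.271
```

```bash
python3 - <<'E'
from ov import *
from ang import ang
st();ang();ov("s13")
plan([.480,.39,.30],96.6);plan([.469,.3963,.30],152.5)
E
```

```text
t 12.58 pos [0.4761 0.35   0.2551] xyaw 96.62 tz [ 0.002   0.0008 -1.    ] F [-0.79  0.16 -0.55] T [ 0.03  0.03 -0.02] w 0.271 q [ 0.49  0.24  1.5  -0.    1.41  0.37]
flap ang 0.0004 x at hinge 0.0059 1121 0.0009
hookpin [0.5214 0.1841 0.2461]
d cm [ 3.93  0.77 -4.48] w [ 0.0029 -0.0006  0.0002]
d cm [ 4.68 -0.25 -4.48] w [ 0.003   0.0009 -0.9755]
```

View pics/s13.png

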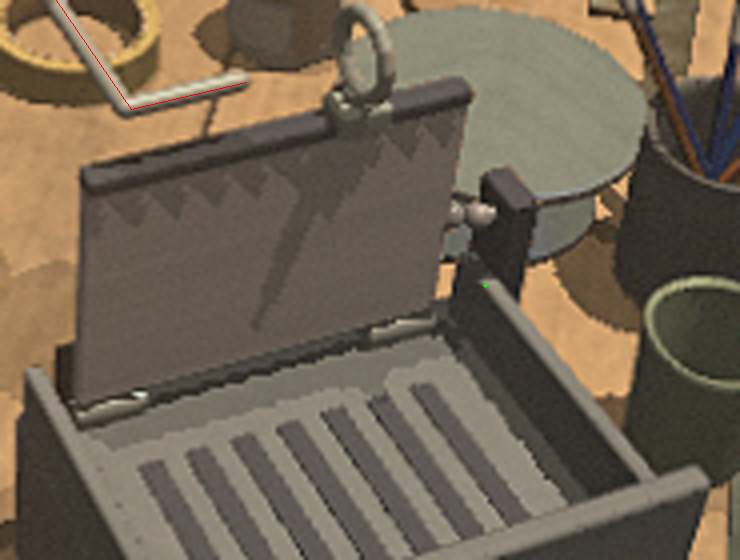

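Call:
servo_tool([
  {"wx": 0, "wy": 0, "wz": 0, "dx": 1, "dy": 0, "dz": -1.2, "gripper": 0.1},
  {"wx": 0, "wy": 0, "wz": 0, "dx": 2.8, "dy": 0, "dz": -3.2, "gripper": 0.1},
  {"wx": 0, "wy": 0, "wz": -0.06, "dx": 4.3, "dy": -0.1, "dz": -4.8, "gripper": 0.1},
  {"wx": 0, "wy": 0, "wz": -0.17, "dx": 4.7, "dy": -0.2, "dz": -5, "gripper": 0.1},
  {"wx": 0, "wy": 0, "wz": -0.29, "dx": 4.7, "dy": -0.2, "dz": -5, "gripper": 0.1},
  {"wx": 0, "wy": 0, "wz": -0.41, "dx": 4.7, "dy": -0.2, "dz": -5, "gripper": 0.1},
  {"wx": 0, "wy": 0, "wz": -0.53, "dx": 4.7, "dy": -0.2, "dz": -5, "gripper": 0.1},
  {"wx": 0, "wy": 0, "wz": -0.65, "dx": 4.7, "dy": -0.2, "dz": -5, "gripper": 0.1},
  {"wx": 0, "wy": 0, "wz": -0.77, "dx": 4.7, "dy": -0.2, "dz": -5, "gripper": 0.1},
  {"wx": 0, "wy": 0, "wz": -0.88, "dx": 4.7, "dy": -0.2, "dz": -5, "gripper": 0.1},
  {"wx": 0, "wy": 0, "wz": -0.95, "dx": 4.7, "dy": -0.2, "dz": -5, "gripper": 0.1},
  {"wx": 0, "wy": 0, "wz": -0.976, "dx": 4.7, "dy": -0.2, "dz": -5, "gripper": 0.1},
])

```text
clock: 13.68
eef_pos: [0.4704, 0.3965, 0.3049]
ee_rot: [0.742, 3.05, 0.002]
ft_force: [0.4, -0.3, -1.5]
width: 0.266
```

```bash
python3 - <<'E'
from ov import *
st();plan([.468,.3963,.035],152.5)
E
```

```text
t 13.68 pos [0.4704 0.3965 0.3049] xyaw 152.65 tz [ 0.0027  0.0008 -1.    ] F [ 0.45 -0.28 -1.5 ] T [ 0.   -0.    0.02] w 0.266 q [ 0.56  0.25  1.37 -0.    1.51 -0.53]
d cm [ 0.26 -0.18 26.99] w [0.002  0.0021 0.0026]
```

Call:
servo_tool([
  {"wx": 0, "wy": 0, "wz": 0, "dx": 0, "dy": 0, "dz": 1.5, "gripper": 0.1},
  {"wx": 0, "wy": 0, "wz": 0, "dx": 0.1, "dy": -0.1, "dz": 4.5, "gripper": 0.1},
  {"wx": 0, "wy": 0, "wz": 0, "dx": 0.2, "dy": -0.1, "dz": 8, "gripper": 0.1},
  {"wx": 0, "wy": 0, "wz": 0, "dx": 0.2, "dy": -0.1, "dz": 11.5, "gripper": 0.1},
  {"wx": 0, "wy": 0, "wz": 0, "dx": 0.2, "dy": -0.1, "dz": 15, "gripper": 0.1},
  {"wx": 0, "wy": 0, "wz": 0, "dx": 0.2, "dy": -0.1, "dz": 18.5, "gripper": 0.1},
  {"wx": 0, "wy": 0, "wz": 0, "dx": 0.2, "dy": -0.1, "dz": 21.5, "gripper": 0.1},
  {"wx": 0, "wy": 0, "wz": 0, "dx": 0.2, "dy": -0.1, "dz": 24, "gripper": 0.1},
  {"wx": 0, "wy": 0, "wz": 0, "dx": 0.2, "dy": -0.1, "dz": 25.8, "gripper": 0.1},
  {"wx": 0, "wy": 0, "wz": 0, "dx": 0.2, "dy": -0.1, "dz": 26.7, "gripper": 0.1},
  {"wx": 0, "wy": 0, "wz": 0, "dx": 0.2, "dy": -0.1, "dz": 27, "gripper": 0.1},
  {"wx": 0, "wy": 0, "wz": 0, "dx": 0.2, "dy": -0.1, "dz": 27, "gripper": 0.1},
])

```text
clock: 14.68
eef_pos: [0.4685, 0.3967, 0.0346]
ee_rot: [0.746, 3.05, 0.001]
ft_force: [-0.1, 0.4, -0.5]
width: 0.271
```

```bash
python3 - <<'E'
from ov import *
st();plan([.468,.3963,.0255],152.5)
E
```

```text
t 14.68 pos [0.4685 0.3967 0.0346] xyaw 152.5 tz [ 0.002   0.0004 -1.    ] F [-0.12  0.38 -0.54] T [-0.    0.05 -0.06] w 0.271 q [ 0.56  0.53  1.59 -0.    1.02 -0.53]
d cm [ 0.03 -0.06  0.91] w [ 0.0013  0.0016 -0.    ]
```

Call:
servo_tool([
  {"wx": 0, "wy": 0, "wz": 0, "dx": 0, "dy": 0, "dz": 0.2, "gripper": 0.1},
  {"wx": 0, "wy": 0, "wz": 0, "dx": 0, "dy": 0, "dz": 0.4, "gripper": 0.1},
  {"wx": 0, "wy": 0, "wz": 0, "dx": 0, "dy": 0, "dz": 0.6, "gripper": 0.1},
  {"wx": 0, "wy": 0, "wz": 0, "dx": 0, "dy": 0, "dz": 0.8, "gripper": 0.1},
  {"wx": 0, "wy": 0, "wz": 0, "dx": 0, "dy": 0, "dz": 0.85, "gripper": 0.1},
  {"wx": 0, "wy": 0, "wz": 0, "dx": 0, "dy": 0, "dz": 0.85, "gripper": 0.1},
])

```text
clock: 15.18
eef_pos: [0.4683, 0.3967, 0.0266]
ee_rot: [0.746, 3.05, 0.002]
ft_force: [0.0, -0.0, -2.0]
width: 0.269
```

```bash
python3 - <<'E'
from ov import *
st()
E
```

```text
t 15.18 pos [0.4683 0.3967 0.0266] xyaw 152.51 tz [ 0.0024  0.0008 -1.    ] F [ 0.   -0.04 -2.02] T [ 0.07  0.01 -0.01] w 0.269 q [ 0.56  0.55  1.59 -0.    1.   -0.53]
```

Call:
servo_tool([
  {"wx": 0, "wy": 0, "wz": 0, "dx": 0, "dy": 0, "dz": 0.08, "gripper": 0.1},
  {"wx": 0, "wy": 0, "wz": 0, "dx": 0, "dy": 0, "dz": 0.15, "gripper": 0.1},
  {"wx": 0, "wy": 0, "wz": 0, "dx": 0, "dy": 0, "dz": 0.2, "gripper": 0.1},
  {"wx": 0, "wy": 0, "wz": 0, "dx": 0, "dy": 0, "dz": 0.2, "gripper": 0.1},
])

```text
clock: 15.52
eef_pos: [0.4684, 0.3968, 0.0263]
ee_rot: [0.746, 3.05, 0.002]
ft_force: [-4.1, -2.6, 8.9]
width: 0.269
```

```bash
python3 - <<'E'
from ov import *
st()
E
```

```text
t 15.52 pos [0.4684 0.3968 0.0263] xyaw 152.52 tz [ 0.0023  0.0005 -1.    ] F [-4.06 -2.6   8.86] T [-0.49  0.69  0.01] w 0.269 q [ 0.56  0.55  1.59 -0.    1.   -0.53]
```

Contact with the table. I'll ease off a little and open.

Call:
servo_tool([
  {"wx": 0, "wy": 0, "wz": 0, "dx": 0, "dy": 0, "dz": -0.15, "gripper": 0.1},
  {"wx": 0, "wy": 0, "wz": 0, "dx": 0, "dy": 0, "dz": -0.15, "gripper": 0.3},
  {"wx": 0, "wy": 0, "wz": 0, "dx": 0, "dy": 0, "dz": -0.15, "gripper": 0.4},
  {"wx": 0, "wy": 0, "wz": 0, "dx": 0, "dy": 0, "dz": -0.15, "gripper": 0.5},
  {"wx": 0, "wy": 0, "wz": 0, "dx": 0, "dy": 0, "dz": -0.15, "gripper": 0.6},
  {"wx": 0, "wy": 0, "wz": 0, "dx": 0, "dy": 0, "dz": -0.15, "gripper": 0.6},
], squeeze=20)

```text
clock: 16.02
eef_pos: [0.4683, 0.3967, 0.0258]
ee_rot: [0.746, 3.05, 0.002]
ft_force: [0.2, 0.1, 0.4]
width: 0.602
```

```bash
python3 - <<'E'
from ov import *
st()
E
```

```text
t 16.02 pos [0.4683 0.3967 0.0258] xyaw 152.51 tz [ 0.0023  0.0007 -1.    ] F [0.18 0.09 0.38] T [ 0.01 -0.07 -0.02] w 0.602 q [ 0.56  0.55  1.59 -0.    1.   -0.53]
```

Released. Rising and moving back clear of the cameras' view.

Call:
servo_tool([
  {"wx": 0, "wy": 0, "wz": 0, "dx": 0, "dy": 0, "dz": -0.8, "gripper": 0.6},
  {"wx": 0, "wy": 0, "wz": 0, "dx": 0, "dy": 0, "dz": -2.5, "gripper": 0.6},
  {"wx": 0, "wy": 0, "wz": 0, "dx": 0, "dy": 0, "dz": -5, "gripper": 0.6},
  {"wx": 0, "wy": 0, "wz": 0, "dx": 0, "dy": 0, "dz": -8, "gripper": 0.6},
  {"wx": 0, "wy": 0, "wz": 0, "dx": 0, "dy": 0, "dz": -11.5, "gripper": 0.6},
  {"wx": 0, "wy": 0, "wz": 0, "dx": 2, "dy": 1, "dz": -15, "gripper": 0.6},
  {"wx": 0, "wy": 0, "wz": 0, "dx": 5, "dy": 1.5, "dz": -17.5, "gripper": 0.6},
  {"wx": 0, "wy": 0, "wz": 0, "dx": 8.5, "dy": 2, "dz": -19, "gripper": 0.6},
  {"wx": 0, "wy": 0, "wz": 0, "dx": 12, "dy": 3, "dz": -20, "gripper": 0.6},
  {"wx": 0, "wy": 0, "wz": 0, "dx": 15.5, "dy": 4, "dz": -20, "gripper": 0.6},
  {"wx": 0, "wy": 0, "wz": 0, "dx": 18, "dy": 4, "dz": -20, "gripper": 0.6},
  {"wx": 0, "wy": 0, "wz": 0, "dx": 18, "dy": 4, "dz": -20, "gripper": 0.6},
])

```text
clock: 17.02
eef_pos: [0.3221, 0.5177, 0.2268]
ee_rot: [0.738, 3.053, 0.005]
ft_force: [-0.4, 0.2, 0.0]
width: 0.597
```

```bash
python3 - <<'E'
from ov import *
from ang import ang
st();ang()
for n in("top","side"):
    p,d=eyes.snapshot(n);cv2.imwrite(f"pics/{n}_end.png",p)
    a=cv2.imread(f"pics/{n}0.png");D=cv2.absdiff(a,p).max(2);cv2.imwrite(f"pics/{n}_diff.png",np.clip(D.astype(int)*3,0,255).astype(np.uint8))
    W=cloud(n,d).reshape(-1,3);W=W[np.isfinite(W).all(1)]
    E=W[(W[:,0]>.39)&(W[:,0]<.68)&(W[:,1]>.28)&(W[:,1]<.45)];h=E[(E[:,2]>.026)&(E[:,2]<.038)]
    print(n,cv2.minAreaRect(h[:,:2].astype(np.float32)*1000),np.median(h[:,2]))
E
```

```text
t 17.02 pos [0.3221 0.5177 0.2268] xyaw 152.83 tz [ 0.0009  0.0028 -1.    ] F [-0.36  0.22  0.03] T [-0.01  0.04 -0.01] w 0.597 q [ 0.87  0.3   1.48  0.    1.36 -0.22]
flap ang -0.0008 x at hinge 0.006 1114 0.001
top ((479.255615234375, 389.52301025390625), (24.356191635131836, 147.25326538085938), 62.10445022583008) 0.03115297488936882
side ((470.01104736328125, 395.41619873046875), (28.038753509521484, 127.47835540771484), 63.65910720825195) 0.032010282910772216
```

View pics/top_end.png

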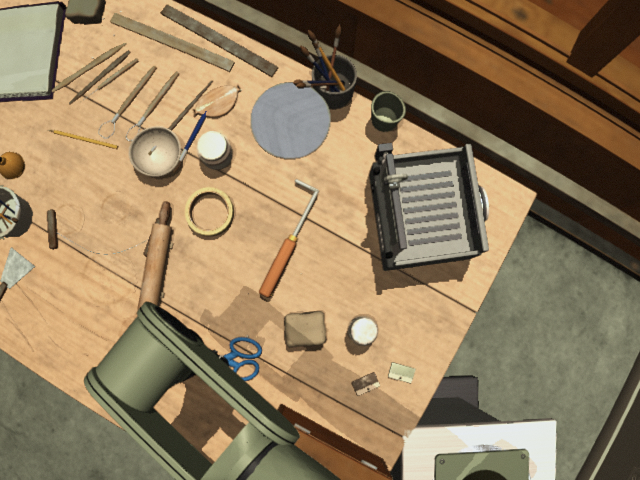

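View pics/side_end.png

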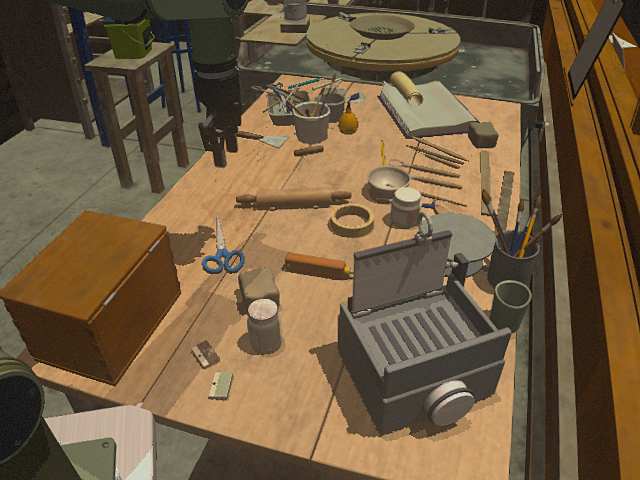

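View pics/side_diff.png

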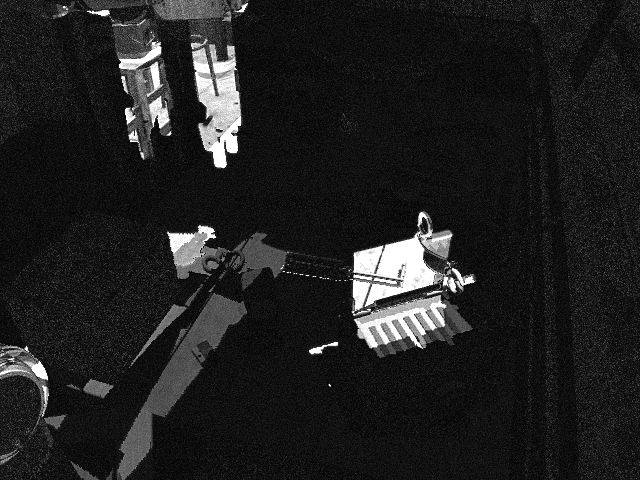

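The last views show the flap upright and shut (top view, around (393,205)) and the pole flat where it lay (handle (280,265), bend (317,190)). The difference picture shows changes only at the flap, pole and arm, plus the arm's shadow.

```bash
python3 - <<'E'
from h import *
print(order.finish_job())
E
```

```text
the job is handed in; nothing more can be done
None
```

The flap is shut in its catch, the pole is back on the table where it lay, and the job is handed in at about 17 s on the clock (limit 58 s).

**What I did:** I gripped the pole by its handle and put its bent end through the ring. I drew the flap slowly along its arc until it met its stop, then centred the pin and slid it out. I laid the pole down the same way up, opened the gripper and moved the arm away.

**Last checks:**
- **Flap:** its measured angle stayed within 0.001 rad of shut after unhooking and with the arm clear.
- **Forces:** the highest reading while drawing was about 5 N, in the catch zone. It was 3.9 N on the stop and about 10 N when the pole touched the table. These are readings at the end of each move, so a brief peak in between could have been missed.
- **Pole:** it lies flat and clear of the extractor. The side camera puts it within about 2 mm and 1.5° of where it was.
- **Other things:** the jar, clay and tape show no change between the first and last pictures.

**One disagreement:** the final top-camera handle fit came out about 20 mm too long, so I did not rely on its centre. Its angle was unchanged.

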